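# Pulse-spin the bench centrifuge

## Robot

A 6-joint arm with a two-finger parallel gripper is mounted at the origin on the work surface. World frame = base frame: x ahead of the robot, y to its left, z up, the work surface at z = 0. Lengths are in m, angles in rad, forces in N, time in s.
With the tool pointing down it reaches from about 0.3 to 0.85 m from the base axis. Payload 4.2 kg.
Tool frame: the origin (TCP) lies on the centre line of the jaws, within the pads' length; the fingertips stand 25 mm ahead of it and the grasp point (between the pads) lies 6 mm ahead of it (env.tip_reach is the x of the fingertips in the tool frame, in m); x points along the fingers, y is the direction in which the jaws open and shut, and the axes are right-handed (so a half turn about x gives the same grasp; the last joint's range is limited). The gripper opens to 91 mm and grips with 3 to 60 N. Pads are 32 mm wide; open, the fingers measure 118 mm over their backs; the gripper's body (76 mm by 178 mm) begins 60 mm behind the grasp point.
Start: joints at [1.103, 0.32, 1.565, -0, 1.257, -0.02], TCP at [0.249, 0.518, 0.239] pointing down, gripper open.
Joint ranges: [-3.11, 3.11], [-0.84, 2.01], [0.21, 2.61], [-1.34, 4.49], [0.05, 2.63], [-2.56, 2.56]. Speed limits (rad/s): [2.57, 2.57, 3.14, 3.14, 3.14, 3.14].

## Interface

Orientations are given as [roll, pitch, yaw] about the fixed x, y, z axes, in that order (R = Rz(yaw) Ry(pitch) Rx(roll)).
In Python, from bench import env gives the robot as it stands.
- The arm moves only by the shell command python3 -m jog 'ROWS' [FORCE]. ROWS is JSON, a list of rows, each a list of 3 entries, a list of its own where there are three numbers: the closure, from 0 (fully open) to 1 (shut), then the shift along the tool's x, y, z in m, then the turn, a rotation vector about the tool's x, y, z in rad. A call has 1 to 20 rows; each row shifts and turns the commanded pose from where the row before left it, along the tool's axes as they then stand; what a row does not reach is not made up. A row lasts 1/12 s, in which the tool goes at most 41.7 mm and 7.16 degrees, less where a joint would pass 70% of its speed; a pose out of reach is approached as far as the arm can. A call is refused whole if a number of a shift passes 0.0417 or a number of a turn 0.125, either way. A call with a gripper value outside its range is refused whole. The fingers move at their own pace and stop on an object; FORCE is the grip in N (left out, the last holds). Time passes only in rows, so rows that do not move let the fingers close. It gives the time, the measured TCP pose, the force and the opening at its end, in the units of the state.
- env.sense(): the state, without advancing time (a new reading comes with each control period).
- env.camera(name): name is "scene" or "top" or "wrist"; returns the picture (400x640x3 uint8, blue, green, red); there is no depth.
- env.calibration(name): a dict with "camera_matrix" (3x3 intrinsics, pixels), "k1" (the pictures are not rectified: a ray, as slopes to the right and down, at radius r is drawn at 1 + k1 r^2 times it, then the intrinsics apply), "T" (4x4, takes a point from camera to world coordinates). Camera axes: x right, y down, z forward; pixel columns grow to the right and rows downward; lengths in m; the calibration is good to about 2 mm. A picture is of the moment at which its call begins: read the wrist's pose just before it. calibration takes no time and is no camera call; for the wrist camera it gives the pose at the moment of the call.
- env.job_done(): hands the job in, once; it reports no verdict.
Trained networks look in the newest picture that a camera, given by its name, has taken for a name from the list of things; names that differ only in an ending like _2 or _b are one class to them, and where a whole thing is asked for, a point or a joint stands for the part that bears it (a point fixed in the world has none). Each returns a list of dicts, best first, with "confidence" (0 to 1); they miss things now and then, are a little off and sometimes report something else, mostly with a low value. They report only what shows in the picture. A call takes as long as a camera call. They do not tell look-alikes from the thing itself.
- env.look_for(camera, name): "at" ([column, row] as shares, 0 to 1, of the picture: columns of its width, rows of its height, amid what is visible of it).
The state is a dict: "t": time; "joints": joint angles; "dq": joint speeds; "effort": joint torques, N m; "eef_pos": TCP position; "eef_rot": TCP orientation; "contact_force": force on the tool from outside, world axes, zero at the start; "wrist_torque": the same for the moment, N m; "grip_width": finger opening in m.
Only numpy, scipy, OpenCV 4.12 (cv2) and the standard library are available. Lean on these libraries where they do the work, as an engineer would, in place of code of your own. Each camera call takes 0.05 s, during which the arm holds its last target. There are 200 camera calls.

## Task

Give the tubes in the bench centrifuge a short pulse spin: twist its wing-shaped spring-return knob clockwise (seen from above) to its stop, hold it there for about a second, then let go so that it springs back to its rest position. Leave the round speed dial next to it as it is set, and do not shift or knock over the brown reagent bottle standing by the machine.

Things in the scene. Friction and masses are not known exactly. Their poses are not given: they have to be found in the camera images.
- pulse_grip (a point): Grip point of the pulse knob, a black upright wing (flat bar on edge) 46 mm long, 12 thick, 34 tall on a grey bezel 54 mm across, 4 mm high, on the flat top deck of the centrifuge. The point is on the knob's vertical axis, 28 mm above the deck, 10 mm below the wing's top. x: along the wing, y: across its thickness, z: up; it turns with the knob. Place, heading and which control is nearer vary.
- pulse_knob (a joint): Turn of the pulse knob, rad: 0 at rest, growing clockwise from above, hard stop at 1.05 (60 deg). A light spring (0.02 N m at rest, 0.09 at the stop) turns it back to 0 when let go; open fingers must leave the wing room to swing, or lift clear. Centrifuge: fixed white box 260 x 360 mm, deck 110 mm above the bench; round grey lid 36 mm above the deck, its edge about 80 mm from the knob's axis.
- dial_mark (a point): White mark on the speed dial, a black ribbed round dial 45 mm across, 22 mm high, top 27 mm above the deck, on a like bezel; its axis is 120 mm from the pulse knob's axis. The mark is 18 mm from the dial's vertical axis; x points from the axis out through the mark, z up. The dial has light friction and stays where it is left; it is not to be turned.
- reagent_mid (a point): Centre, half-way up, of the brown glass reagent bottle with white cap, 50 mm across, 120 mm tall, 140 to 280 g, standing loose on the bench at the control side of the centrifuge, at least 130 mm from the knob's axis; z up along the bottle.
Not all that is in view belongs to the job. Of the things that look like the part that bears reagent_mid, the smaller one is meant.

How it is judged:
On the way:
1. the pulse knob is turned to within 10 degrees of its stop and held there for half a second (value of joint pulse_knob above 0.875 rad), for 0.5 s.
At the end, for the whole second after the job is handed in: The pulse knob has sprung back to within 10 degrees of its rest position; the speed dial is within about 19 degrees of its first setting (its mark has moved less than 6 mm); the reagent bottle stands upright within 30 mm of where it was (value of joint pulse_knob below 0.17 rad and distance of dial_mark from where it was at the start of the episode below 0.006 m and distance of reagent_mid from where it was at the start of the episode below 0.03 m and angle between reagent_mid's own z axis and vertical below 0.35 rad); the robot touches nothing.
It fails at once if the speed dial is turned (its mark moves more than 6 mm) (distance of dial_mark from where it was at the start of the episode above 0.006 m).
It fails at once if the reagent bottle is shifted by more than 30 mm or tipped by more than 20 degrees (distance of reagent_mid from where it was at the start of the episode above 0.03 m or angle between reagent_mid's own z axis and vertical above 0.35 rad).
It also fails if it takes over 32 s, if anything falls off the work surface, if the arm or the gripper's body presses on something with over 40 N, if the wrist force passes 120 N, or if a joint passes its speed limit or range.

## Working session

There is one attempt and no reset: what is moved stays moved. The work goes in short steps, Python scripts to look and compute and a shell command to move; the robot and the scene stay as the last step left them, time stands still between calls to the robot, and variables do not carry over. Pictures are saved under pics/ and viewed, about 8 in all and at most 12, crops included, and the job is handed in when it is done.

```bash
mkdir -p pics; ls
cat > h.py <<'E'
import numpy as np, cv2
from bench import env
from scipy.spatial.transform import Rotation as R
def ray(cam,px,cal=None):
    c=cal or env.calibration(cam); K=np.array(c["camera_matrix"]); T=np.array(c["T"])
    d=np.array([(px[0]-K[0,2])/K[0,0],(px[1]-K[1,2])/K[1,1]])
    u=d.copy()
    for _ in range(20): u=d/(1+c["k1"]*(u@u))
    return T[:3,3],T[:3,:3]@np.array([u[0],u[1],1])
def onz(cam,px,z,cal=None):
    o,d=ray(cam,px,cal); return o+d*(z-o[2])/d[2]
def proj(cam,P,cal=None):
    c=cal or env.calibration(cam); K=np.array(c["camera_matrix"]); T=np.array(c["T"])
    p=T[:3,:3].T@(np.array(P)-T[:3,3]); u=p[:2]/p[2]; u=u*(1+c["k1"]*(u@u))
    return K[:2,:2]@u+K[:2,2]
E
python3 - <<'E'
from h import *
for c in ["scene","top","wrist"]:
    im=env.camera(c); cv2.imwrite(f"pics/{c}0.png",im)
    for n in ["pulse_grip","dial_mark","reagent_mid"]:
        for r in env.look_for(c,n)[:3]:
            px=np.array(r["at"])*[640,400]
            z={"pulse_grip":.138,"dial_mark":.137,"reagent_mid":.06}[n]
            print(c,n,px.round(),round(r["confidence"],2),onz(c,px,z).round(3))
print(env.sense())
E
```

```text
pics
scene pulse_grip [323. 217.] 0.72 [ 0.626 -0.151  0.138]
scene dial_mark [339. 162.] 0.6 [ 0.517 -0.175  0.137]
scene reagent_mid [265. 170.] 0.84 [ 0.543 -0.31   0.06 ]
scene reagent_mid [213. 151.] 0.63 [ 0.547 -0.424  0.06 ]
top pulse_grip [313. 189.] 0.48 [ 0.625 -0.155  0.138]
top dial_mark [326. 248.] 0.94 [ 0.503 -0.183  0.137]
top reagent_mid [385. 238.] 0.9 [ 0.53  -0.311  0.06 ]
top reagent_mid [434. 230.] 0.66 [ 0.547 -0.421  0.06 ]
{'t': 0.6, 'joints': array([ 1.10303222e+00,  3.19537890e-01,  1.56450245e+00,  1.36230361e-05,
        1.25740276e+00, -2.00106507e-02]), 'dq': array([-4.37125731e-04, -2.42332852e-03, -1.16019552e-03,  8.48298617e-05,
        5.63648818e-05,  1.03109957e-03]), 'effort': array([-3.03997167e-04, -4.12120056e+01, -2.32133067e+01,  7.26819201e-02,
        3.78450088e-02, -1.16403544e-05]), 'eef_pos': array([0.24894506, 0.51832196, 0.2390107 ]), 'eef_rot': array([1.63723026, 1.57064622, 1.1894726 ]), 'contact_force': array([-0.14389148, -0.00299603, -0.10950721]), 'wrist_torque': array([-0.05858992,  0.01047877, -0.03012651]), 'grip_width': 0.0913912315657509}
```

Run:
```python
from h import *
a=cv2.imread("pics/top0.png")
cv2.imwrite("pics/top0c.png",cv2.resize(a[130:290,220:460],None,fx=3.3,fy=3.3,interpolation=cv2.INTER_CUBIC))
s=env.sense(); M=R.from_euler("xyz",s["eef_rot"]).as_matrix(); print(M.round(3)); print(env.tip_reach)
```

```text
[[ 0.     0.433  0.901]
 [ 0.     0.901 -0.433]
 [-1.     0.    -0.   ]]
0.025
```

View pics/scene0.png

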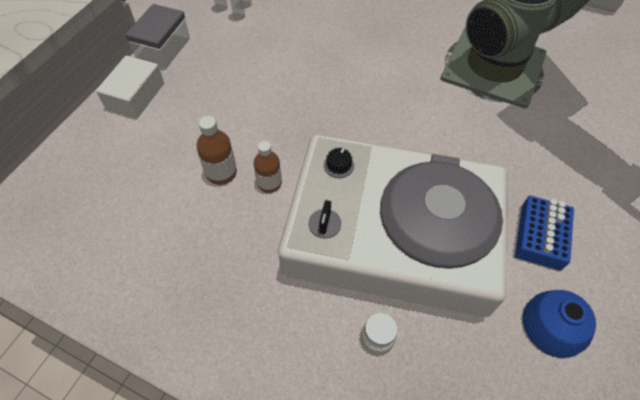

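View pics/top0c.png

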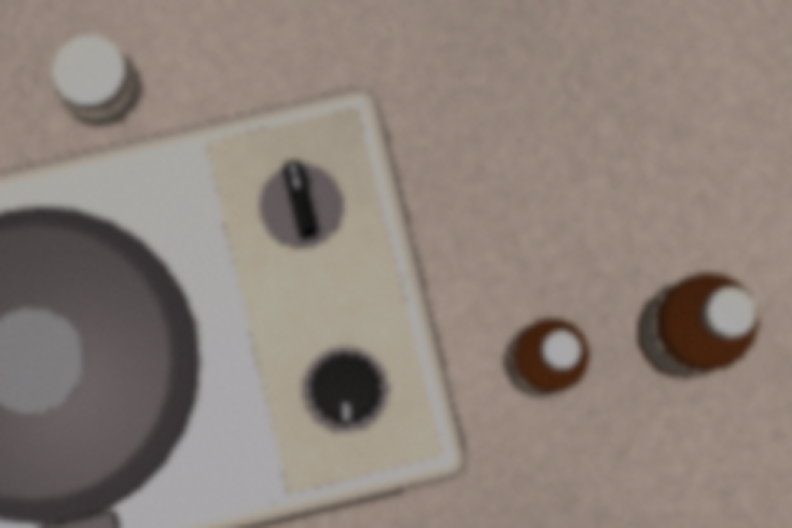

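The top view shows the wing (about px 312,192), the dial (325,248) with its mark toward the robot, and the small (target) bottle at (385,238) with the large one at (434,230). Knob–dial distance is about 0.12 m, as expected. The wing heads about 13.6° from +x, so I'll turn the jaws across it and hover.

```bash
python3 -m jog '[[0,[0,0,0],[-0.1143,0,0]],[0,[0,0,0],[-0.1143,0,0]],[0,[0,0,0],[-0.1143,0,0]],[0,[0,0,0],[-0.1143,0,0]],[0,[0,0,0],[-0.1143,0,0]],[0,[0,0,0],[-0.1143,0,0]]]' 15
python3 -m jog '[[0,[0,-0.037,0.0101],[0,0,0]],[0,[0,-0.037,0.0101],[0,0,0]],[0,[0,-0.037,0.0101],[0,0,0]],[0,[0,-0.037,0.0101],[0,0,0]],[0,[0,-0.037,0.0101],[0,0,0]],[0,[0,-0.037,0.0101],[0,0,0]],[0,[0,-0.037,0.0101],[0,0,0]],[0,[0,-0.037,0.0101],[0,0,0]],[0,[0,-0.037,0.0101],[0,0,0]],[0,[0,-0.037,0.0101],[0,0,0]],[0,[0,-0.037,0.0101],[0,0,0]],[0,[0,-0.037,0.0101],[0,0,0]],[0,[0,-0.037,0.0101],[0,0,0]],[0,[0,-0.037,0.0101],[0,0,0]],[0,[0,-0.037,0.0101],[0,0,0]],[0,[0,-0.037,0.0101],[0,0,0]],[0,[0,-0.037,0.0101],[0,0,0]],[0,[0,-0.037,0.0101],[0,0,0]],[0,[0,-0.037,0.0101],[0,0,0]],[0,[0,-0.037,0.0101],[0,0,0]]]'
python3 - <<'E'
from h import *
s=env.sense(); cal=env.calibration("wrist"); im=env.camera("wrist"); cv2.imwrite("pics/w1.png",im)
import pickle; pickle.dump((s,cal),open("w1.pkl","wb"))
print(s["t"],s["eef_pos"],s["joints"].round(3)); print(R.from_euler("xyz",s["eef_rot"]).as_matrix().round(3))
for n,z in [("pulse_grip",.138),("dial_mark",.137)]:
    for r in env.look_for("wrist",n)[:2]:
        px=np.array(r["at"])*[640,400]; print(n,px,r["confidence"],onz("wrist",px,z,cal).round(4))
E
```

```text
t: 1.1
eef_pos: [0.249, 0.5183, 0.239]
eef_rot: [0.788, 1.571, 1.032]
contact_force: [0.2, 0.3, -0.4]
grip_width: 0.0911
t: 2.77
eef_pos: [0.6203, -0.1551, 0.239]
eef_rot: [0.438, 1.57, 0.675]
contact_force: [0.7, -0.1, 0.8]
grip_width: 0.0913
2.7667 [ 0.62034606 -0.155081    0.23897355] [-0.263  0.422  1.406  0.     1.313 -2.072]
[[ 0.    -0.235  0.972]
 [ 0.     0.972  0.235]
 [-1.     0.     0.   ]]
pulse_grip [325.12 207.92] 0.87 [ 0.6192 -0.1484  0.138 ]
dial_mark [322.496  70.   ] 0.59 [ 0.5064 -0.1786  0.137 ]
```

View pics/w1.png

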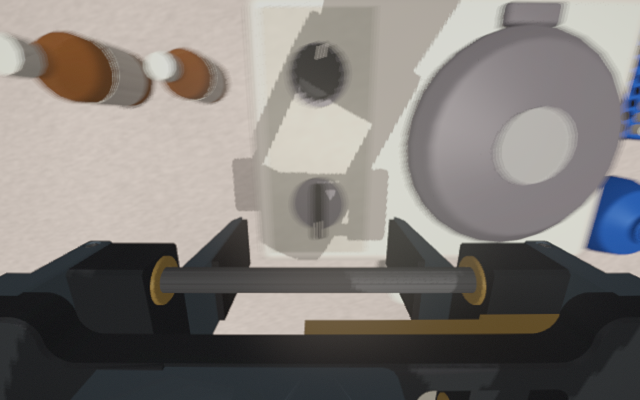

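The wrist view has the wing vertical in the image at (319,180–240), aligned with the jaws, with the bezel at about (318,202), the dial at (318,72) and the bottles at upper left. A zoom will refine this.

Run:
```python
from h import *
import pickle; s,cal=pickle.load(open("w1.pkl","rb"))
im=cv2.imread("pics/w1.png")
c=im[150:260,260:380]; c=cv2.convertScaleAbs(c,alpha=1.5)
c=cv2.resize(c,None,fx=5,fy=5,interpolation=cv2.INTER_CUBIC)
# overlay hypothesis from axis (0.6195,-0.153), heading 13.6deg
A=np.array([.6195,-.153]); h=np.radians(13.6)
for z,col in [(.144,(0,255,0)),(.114,(0,0,255))]:
    if z>.12:
        pts=[A+R.from_euler("z",h).as_matrix()[:2,:2]@np.array(p) for p in [(.023,.006),(.023,-.006),(-.023,-.006),(-.023,.006)]]
    else: pts=[A+.027*np.array([np.cos(t),np.sin(t)]) for t in np.linspace(0,6.28,40)]
    q=np.array([(proj("wrist",[*p,z],cal)-[260,150])*5 for p in pts]).astype(np.int32)
    cv2.polylines(c,[q],True,col,1)
cv2.imwrite("pics/w1c.png",c)
for px in [(318,202),(321,202)]: print(onz("wrist",px,.112,cal).round(4))
```

```text
[ 0.6228 -0.1542  0.112 ]
[ 0.6221 -0.1513  0.112 ]
```

View pics/w1c.png

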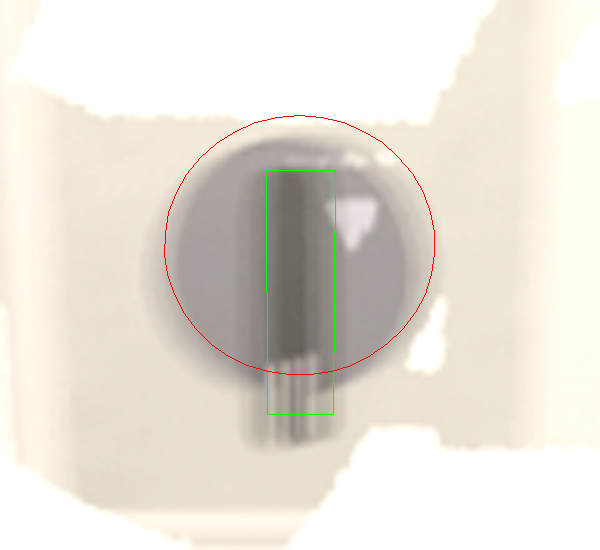

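The bezel is about 2 px left of and 3.4 px below my overlay (roughly 1 mm/px), so the axis is near (0.622, −0.1545), and the heading is right. I'll descend straddling the wing and close.

```bash
python3 -m jog '[[0,[0.023,0,0.0018],[0,0,0]],[0,[0.023,0,0],[0,0,0]],[0,[0.023,0,0],[0,0,0]],[0,[0.023,0,0],[0,0,0]],[0,[0,0,0],[0,0,0]],[0,[0,0,0],[0,0,0]]]' 12
python3 -m jog '[[1,[0,0,0],[0,0,0]],[1,[0,0,0],[0,0,0]],[1,[0,0,0],[0,0,0]],[1,[0,0,0],[0,0,0]],[1,[0,0,0],[0,0,0]],[1,[0,0,0],[0,0,0]],[1,[0,0,0],[0,0,0]],[1,[0,0,0],[0,0,0]],[1,[0,0,0],[0,0,0]],[1,[0,0,0],[0,0,0]],[1,[0,0,0],[0,0,0]],[1,[0,0,0],[0,0,0]]]' 12
python3 - <<'E'
from h import *
s=env.sense(); print(s["contact_force"],s["wrist_torque"],s["grip_width"])
cv2.imwrite("pics/s2.png",cv2.resize(env.camera("scene")[100:280,220:440],None,fx=3,fy=3))
E
```

```text
t: 3.42
eef_pos: [0.6205, -0.1515, 0.1464]
eef_rot: [2.526, 1.568, 2.765]
contact_force: [0.2, 0.1, 0.8]
grip_width: 0.0913
t: 4.42
eef_pos: [0.6213, -0.1522, 0.1469]
eef_rot: [1.596, 1.569, 1.833]
contact_force: [-0.1, 10.0, 3.2]
grip_width: 0.0139
[-0.10693913  9.9709591   3.19329301] [1.99269904 0.27259126 0.03423719] 0.013881044484243538
```

View pics/s2.png

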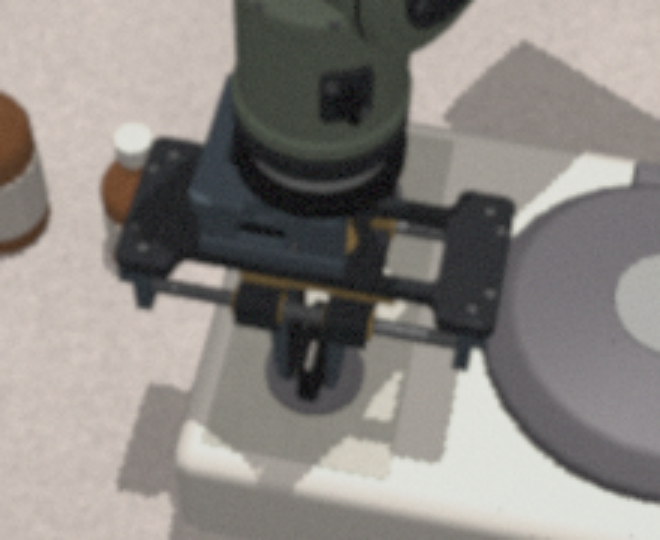

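The jaws hold the wing (width 13.9 mm), but there is a 10 N sideways load, so the jaws are slightly off-centre. I'll shift along tool +y to relieve it.

```bash
python3 -m jog '[[1,[0,0.0015,0],[0,0,0]],[1,[0,0,0],[0,0,0]],[1,[0,0,0],[0,0,0]]]' 12
python3 - <<'E'
from h import *
s=env.sense(); print(s["contact_force"],s["wrist_torque"],s["grip_width"]); print(R.from_euler("xyz",s["eef_rot"]).as_matrix().round(3),s["eef_pos"])
E
```

```text
t: 4.72
eef_pos: [0.6211, -0.151, 0.1469]
eef_rot: [1.624, 1.57, 1.862]
contact_force: [0.0, 1.3, -0.2]
grip_width: 0.012
[ 0.03964289  1.3499677  -0.22654258] [0.40167574 0.07576956 0.02135587] 0.012047688947845704
[[-0.    -0.236  0.972]
 [ 0.001  0.972  0.236]
 [-1.     0.001 -0.   ]] [ 0.62106811 -0.15097287  0.14689844]
```

Centred now: width 12.0 mm and force about 1 N. Turning clockwise about tool +x.

```bash
python3 -m jog '[[1,[0,0,0],[0.1,0,0]],[1,[0,0,0],[0.1,0,0]],[1,[0,0,0],[0.1,0,0]],[1,[0,0,0],[0.1,0,0]],[1,[0,0,0],[0.1,0,0]],[1,[0,0,0],[0.1,0,0]],[1,[0,0,0],[0.1,0,0]],[1,[0,0,0],[0.1,0,0]],[1,[0,0,0],[0.1,0,0]],[1,[0,0,0],[0.1,0,0]],[1,[0,0,0],[0.03,0,0]],[1,[0,0,0],[0,0,0]],[1,[0,0,0],[0,0,0]]]' 15
python3 - <<'E'
from h import *
s=env.sense(); print(s["contact_force"],s["wrist_torque"],s["grip_width"]); M=R.from_euler("xyz",s["eef_rot"]).as_matrix(); print(np.arctan2(M[0,1],M[1,1]) -np.arctan2(-.236,.972),s["eef_pos"])
cv2.imwrite("pics/s3.png",cv2.resize(env.camera("scene")[100:280,220:440],None,fx=3,fy=3))
E
```

```text
t: 5.8
eef_pos: [0.6216, -0.1491, 0.1469]
eef_rot: [2.172, 1.567, 1.38]
contact_force: [2.7, 6.9, -0.5]
grip_width: 0.0116
[ 2.65318495  6.85010056 -0.45842497] [ 1.21695233 -0.16312265  0.08060773] 0.011642797303398776
1.0305398491345394 [ 0.6216174  -0.14906859  0.14687908]
```

View pics/s3.png

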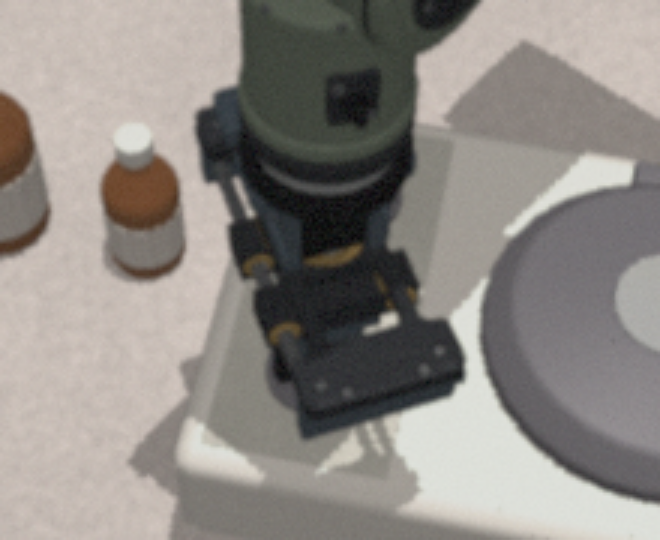

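The gripper has turned 1.03 rad with the wing still clamped. The 0.08 N m reaction matches the spring near its stop, and the bottle hasn't moved. I'll add a nudge to the stop and hold for over 1 s.

```bash
python3 -m jog '[[1,[0,0,0],[0.04,0,0]],[1,[0,0,0],[0,0,0]],[1,[0,0,0],[0,0,0]],[1,[0,0,0],[0,0,0]],[1,[0,0,0],[0,0,0]],[1,[0,0,0],[0,0,0]],[1,[0,0,0],[0,0,0]],[1,[0,0,0],[0,0,0]],[1,[0,0,0],[0,0,0]],[1,[0,0,0],[0,0,0]],[1,[0,0,0],[0,0,0]],[1,[0,0,0],[0,0,0]],[1,[0,0,0],[0,0,0]]]' 15
python3 -c "
from h import *
s=env.sense(); print(s['contact_force'],s['wrist_torque'],s['grip_width'])"
```

```text
t: 6.93
eef_pos: [0.6217, -0.149, 0.1469]
eef_rot: [2.171, 1.567, 1.34]
contact_force: [1.6, 6.6, 0.7]
grip_width: 0.012
[1.602933   6.57588275 0.71032969] [ 1.27170928 -0.23111767  0.45449066] 0.012031296730817315
```

Torque jumped to 0.45 N m, so the knob is at its hard stop, and it has been held for over 1 s. Opening fully, then lifting clear.

```bash
python3 -m jog '[[0,[0,0,0],[0,0,0]],[0,[0,0,0],[0,0,0]],[0,[0,0,0],[0,0,0]],[0,[0,0,0],[0,0,0]],[0,[0,0,0],[0,0,0]],[0,[0,0,0],[0,0,0]],[0,[0,0,0],[0,0,0]],[0,[0,0,0],[0,0,0]],[0,[0,0,0],[0,0,0]],[0,[0,0,0],[0,0,0]],[0,[0,0,0],[0,0,0]],[0,[0,0,0],[0,0,0]]]' 
python3 -m jog '[[0,[-0.02,0,0],[0,0,0]],[0,[-0.03,0,0],[0,0,0]],[0,[-0.03,0,0],[0,0,0]],[0,[-0.03,0,0],[0,0,0]],[0,[-0.03,0,0],[0,0,0]],[0,[0,0,0],[0,0,0]],[0,[0,0,0],[0,0,0]],[0,[0,0,0],[0,0,0]],[0,[0,0,0],[0,0,0]]]'
python3 - <<'E'
from h import *
s=env.sense(); print(s["contact_force"])
im=env.camera("wrist"); im2=env.camera("scene")
for n,z in [("dial_mark",.137),("reagent_mid",.06)]:
    for r in env.look_for("scene",n)[:2]: print(n,np.array(r["at"])*[640,400],r["confidence"])
a=cv2.resize(im2[100:280,220:440],None,fx=2,fy=2)
b=cv2.resize(im,(576,360))[:, 100:440]
cv2.imwrite("pics/f.png",np.hstack([a,b]))
E
```

```text
t: 7.93
eef_pos: [0.6212, -0.1514, 0.147]
eef_rot: [0.221, 1.571, -0.611]
contact_force: [-0.5, 1.2, -0.4]
grip_width: 0.0891
t: 8.68
eef_pos: [0.6204, -0.1512, 0.2852]
eef_rot: [-2.589, 1.568, 2.862]
contact_force: [0.2, -0.3, -0.3]
grip_width: 0.0909
[ 0.21773155 -0.33846071 -0.32818691]
reagent_mid [265.216 171.32 ] 0.77
```

View pics/f.png

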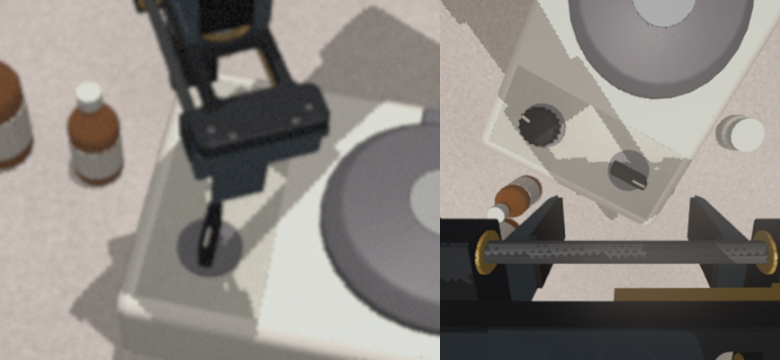

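The wing is back along the knob–dial line, as at the start. The dial mark still points away from the knob, and the bottle stands at (265,171) against (265,170) before. The gripper is clear.

```bash
python3 -c "
from bench import env
print(env.job_done())"
```

```text
the job is handed in; nothing more can be done
None
```

I did the pulse spin and handed the job in; the interface gave no verdict.

- **Twist and hold:** I gripped the wing at 12–15 N and turned it clockwise by about 1.07 rad commanded. The wrist torque rose from 0.08 to 0.45 N m, which shows the knob reached its hard stop. I held it there for about 1 s.
- **Release:** I opened the jaws fully and lifted clear, about 8.7 s into the 32 s allowed. The contact force is about zero.
- **Knob:** In the last pictures the wing is back at its starting heading. I judged this by eye, not by a measured angle.
- **Dial:** The mark looks unchanged in the wrist picture. The network did not find it in the final scene view, so this check is also by eye.
- **Reagent bottle:** The smaller bottle stands where it was, within about 1 px.
- **First grip:** It sat slightly off-centre, with a 10 N sideways load. A 1.5 mm shift brought that down to about 1 N before I turned the knob.

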